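# Snap the retaining clip onto the painting spindle

### The arm

A 6-joint arm with a two-finger parallel gripper is mounted at the origin on the work surface. World frame = base frame: x ahead of the robot, y to its left, z up, the work surface at z = 0. Lengths are in m, angles in degrees, forces in N, time in s.
With the tool pointing down it reaches from about 0.25 to 0.8 m from the base axis. Payload 8.5 kg.
Tool frame: the origin (TCP) lies at the very end of the fingers, on their centre line; the grasp point (between the pads) lies 19 mm behind it; z points along the fingers, x is the direction in which the jaws open and shut, and the axes are right-handed (so a half turn about z gives the same grasp; the last joint's range is limited). The gripper opens to 85 mm and grips with 20 to 120 N. Pads are 22 mm wide; open, the fingers measure 114 mm over their backs; the gripper's body (76 mm by 85 mm) begins 54 mm behind the grasp point. The pads swing forward as they close: fully open they stand 13 mm farther back than shut.
Start: joints at [66.062, 13.648, -0.773, 75.585, 0, 90], TCP at [0.213, 0.48, 0.231] pointing down, gripper open.
Joint ranges: [-152.45, 152.45], [-59.26, 108.67], [-65.41, 83.53], [-104.44, 129.93], [-82.83, 76.93], [-180, 180]. Speed limits (degrees/s): [127.2, 127.2, 159.86, 180, 180, 180].

### API

Orientations are given as a 3x3 rotation matrix whose columns are the frame's x, y, z axes.
In Python, from plant import ctrl, jaws, kin, status, vision, boxes_of, trace gives the robot as it stands. The module is installed in compiled form; this text tells all that it offers. Calls block until the motion is done:
- ctrl.move_to(position, orientation): joint-space move of the TCP to a pose.
- ctrl.move_l(position, ori=None, max_speed=0.15, threshold=None): straight line of the TCP; ori=None keeps the orientation; max_speed is the mean speed in m/s. With threshold (N) it stops when the force on the tool has changed by that much, and returns True; else False.
- ctrl.move_j(angles): joint-space move.
- jaws.command_gripper(opening): opening from 0.0 (shut) to 1.0 (fully open); the grip force is fixed at half the most; returns when the fingers have stopped.
- ctrl.pause(seconds).
- kin.solve_ik(position, orientation): joint angles nearest the present ones, or None.
- status.get_state(): the state.
- vision.camera(name): name is "side" or "top"; returns the picture (480x640x3 uint8, red, green, blue); there is no depth.
- vision.camera_model(name): a dict with "vertical_fov" (degrees; the focal length in pixels is half the picture's height over the tangent of half this angle, whatever the lens; pixels are square), "cx", "cy" (the principal point, pixels), "dist_coeffs" ([k1, k2, p1, p2, k3] as OpenCV has them; the pictures are not rectified), "xyz" and "orientation" of the camera in the world. Camera axes: x right, y down, z forward; pixel columns grow to the right and rows downward; lengths in m; the calibration is good to about 2 mm. A picture is of the moment at which its call begins. camera_model takes no time and is no camera call.
A pose or a line that the arm cannot do raises ctrl.Unreachable and nothing moves.
- ctrl.close_job(): hands the job in, once; it reports no verdict.
Trained networks look in the newest picture that a camera, given by its name, has taken for a name from the list of things; names that differ only in an ending like _2 or _b are one class to them, and where a whole thing is asked for, a point or a joint stands for the part that bears it (a point fixed in the world has none). Each returns a list of dicts, best first, with "score" (0 to 1); they miss things now and then, are a little off and sometimes report something else, mostly with a low value. They report only what shows in the picture. A call takes as long as a camera call.
- boxes_of(camera, name): "rect" ([left, top, right, bottom] as shares, 0 to 1, of the picture: columns of its width, rows of its height, round what is visible of it).
- trace(camera, name): "region" (480x640 bool, what is visible of it) and "rect" ([left, top, right, bottom] as shares, 0 to 1, of the picture: columns of its width, rows of its height, round what is visible of it).
The state is a dict: "time": time; "qpos": joint angles; "joint_vel": joint speeds; "joint_torque": joint torques, N m; "position": TCP position; "tool_rot": TCP orientation; "force": force on the tool from outside, world axes, zero at the start; "torque": the same for the moment, N m; "opening": opening from 0.0 (shut) to 1.0 (fully open).
Only numpy, scipy, OpenCV 4.12 (cv2) and the standard library are available. Lean on these libraries where they do the work, as an engineer would, in place of code of your own. Each camera call takes 0.05 s, during which the arm holds its last target. There are 200 camera calls.

### The job

The model hull is on the painting spindle and its retaining clip is missing. Take the smaller of the two upright spring clips, push it straight down over the flat neck between the two collars at the free end of the spindle until it snaps fully home, and let it go standing upright there; leave the wider clip where it is.

Things in the scene. Friction and masses are not known exactly. Their poses are not given: they have to be found in the camera images.
- clip_tab (a point): Smaller grey plastic spring clip standing on its two jaws like an upside-down U: 83.5 mm tall, 45 wide (its x), 16 thick (y). Point: centre of its grip tab, a block 24 (x) by 16 (y) by 40 mm tall, 63.5 mm above the feet. Jaws 20 mm apart hang from a bridge 27 mm below the point; throat 12 mm between nubs, feet flare to a 32 mm mouth. Its y goes along the spindle; snapping on takes 5 to 15 N.
- neck (a point): Centre of the flat steel neck at the free right-hand end of a fixed level spindle, 90 mm above the bench: 18 mm wide (x), 16 tall (z), 30 long (y) between two collars of 26 mm diameter. y runs along the spindle towards a bearing post (48 mm away, up to 14 mm above the axis) and the grey hull (98 mm diameter, from 125 mm). Clip home: bridge on the neck's top, tab centre 35 mm above this point.
- wide_tab (a point): Wider clip of the same grey plastic, for a thicker spindle, to be left alone: 103.5 mm tall, 69 wide, 16 thick, standing the same way. Point: centre of its 24 by 16 by 40 mm grip tab, 83.5 mm above its feet.

How it is judged:
By the outcome, as a careful person would: the job done as asked, in the order asked, and still so for the second after the job is handed in, with the robot touching nothing.
It also fails if it takes over 32 s, if anything falls off the work surface, if the arm or the gripper's body presses on something with over 40 N, if the wrist force passes 120 N, or if a joint passes its speed limit or range.

## Working session

There is one attempt and no reset: what is moved stays moved. The work goes in short steps, each a Python script; the robot and the scene stay as the last script left them, time stands still between calls to the robot, and variables do not carry over. Pictures are saved under pics/ and viewed, on a budget of 10 in all, crops included, one or two more only if the job needs it, and the job is handed in when it is done.

```bash
mkdir -p pics
cat > h.py <<'E'
import numpy as np, cv2
from plant import ctrl, jaws, kin, status, vision, boxes_of, trace
def K(n):
    m=vision.camera_model(n); f=240/np.tan(np.radians(m["vertical_fov"])/2)
    return np.array([[f,0,m["cx"]],[0,f,m["cy"]],[0,0,1]]),np.array(m["dist_coeffs"],float),np.array(m["xyz"],float),np.array(m["orientation"],float)
def ray(n,p):
    k,d,o,R=K(n); u=cv2.undistortPoints(np.array([[p]],float),k,d)[0,0]
    v=R@np.array([u[0],u[1],1]); return o,v/np.linalg.norm(v)
def onz(n,p,z):
    o,v=ray(n,p); return o+v*(z-o[2])/v[2]
def tri(p1,p2,a="side",b="top"):
    o1,v1=ray(a,p1);o2,v2=ray(b,p2)
    s=np.linalg.lstsq(np.c_[v1,-v2],o2-o1,rcond=None)[0]
    A=o1+s[0]*v1;B=o2+s[1]*v2; return (A+B)/2,np.linalg.norm(A-B)
def proj(n,P):
    k,d,o,R=K(n); return cv2.projectPoints(np.atleast_2d((np.atleast_2d(P)-o)@R),np.zeros(3),np.zeros(3),k,d)[0][:,0]
def snap(n,f):
    im=vision.camera(n); cv2.imwrite("pics/"+f,im[:,:,::-1]); return im
E
python3 - <<'E'
from h import *
np.set_printoptions(precision=4,suppress=True)
for n in("side","top"):
    print(n,*K(n)); snap(n,n+"0.png")
    for t in("clip_tab","wide_tab","neck"):
        for r in boxes_of(n,t)[:3]: print(t,round(r["score"],2),np.array(r["rect"])*[640,480,640,480])
s=status.get_state();print(s["time"],s["tool_rot"],s["force"])
E
```

```text
side [[540.5133   0.     313.8031]
 [  0.     540.5133 244.1621]
 [  0.       0.       1.    ]] [-0.1564  0.      0.      0.      0.    ] [ 0.1623 -0.6224  0.4894] [[ 0.81   -0.2872  0.5113]
 [-0.5862 -0.4175  0.6943]
 [ 0.0141 -0.8621 -0.5065]]
clip_tab 0.58 [409.92  342.192 454.912 407.088]
wide_tab 0.77 [276.8   273.984 321.92  353.616]
neck 0.82 [159.296 150.384 277.888 275.088]
top [[453.033    0.     319.8567]
 [  0.     453.033  247.9365]
 [  0.       0.       1.    ]] [-0.0678  0.      0.      0.      0.    ] [ 0.4087 -0.1281  0.7395] [[-0.0236 -0.9831  0.1815]
 [-0.9996  0.0255  0.0083]
 [-0.0128 -0.1812 -0.9834]]
clip_tab 0.78 [438.592 225.024 470.208 257.52 ]
clip_tab 0.19 [  0.704 219.984 245.696 305.088]
wide_tab 0.82 [336.32  263.808 354.496 306.384]
neck 0.95 [  0.512 223.104 244.416 302.688]
0.4 [[ 0.4058  0.914  -0.0001]
 [ 0.914  -0.4058 -0.0003]
 [-0.0003  0.     -1.    ]] [ 0.2258  0.4569 -0.1367]
```

View pics/side0.png

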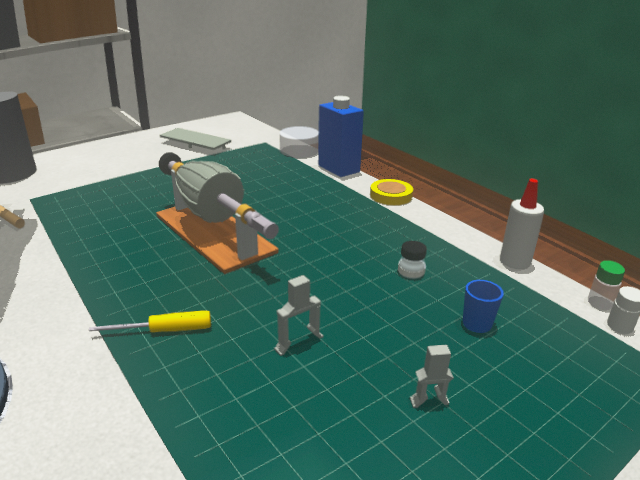

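View pics/top0.png

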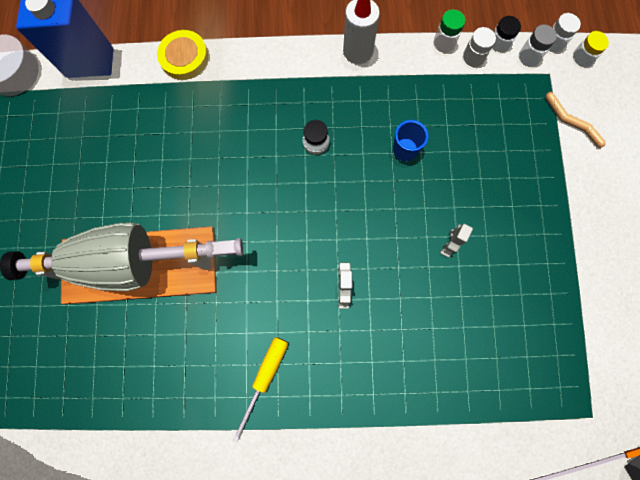

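The side view shows the wide clip at about (300,315), the small clip at (433,375) and the spindle's free end at about (255,220). In the top view the small clip is at (458,240), the wide clip at (345,285) and the neck at about (225,247). I'll zoom in with one mosaic.

Run:
```python
import cv2,numpy as np
a=cv2.imread("pics/side0.png");b=cv2.imread("pics/top0.png")
def c(im,x,y,w=80,h=60,s=5):
    o=cv2.resize(im[y:y+h,x:x+w],None,fx=s,fy=s,interpolation=cv2.INTER_CUBIC)
    for i in range(0,w,10): cv2.putText(o,str(x+i),(i*s,8),0,.3,(0,255,255));cv2.line(o,(i*s,0),(i*s,h*s),(0,255,255) if 0 else (120,120,0),1)
    for j in range(0,h,10): cv2.putText(o,str(y+j),(0,j*s+8),0,.3,(0,255,255));cv2.line(o,(0,j*s),(w*s,j*s),(120,120,0),1)
    return o
cv2.imwrite("pics/mos.png",np.vstack([np.hstack([c(b,180,220),c(b,420,210)]),np.hstack([c(a,210,190),c(a,395,345)])]))
```

```text
(no output)
```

View pics/mos.png

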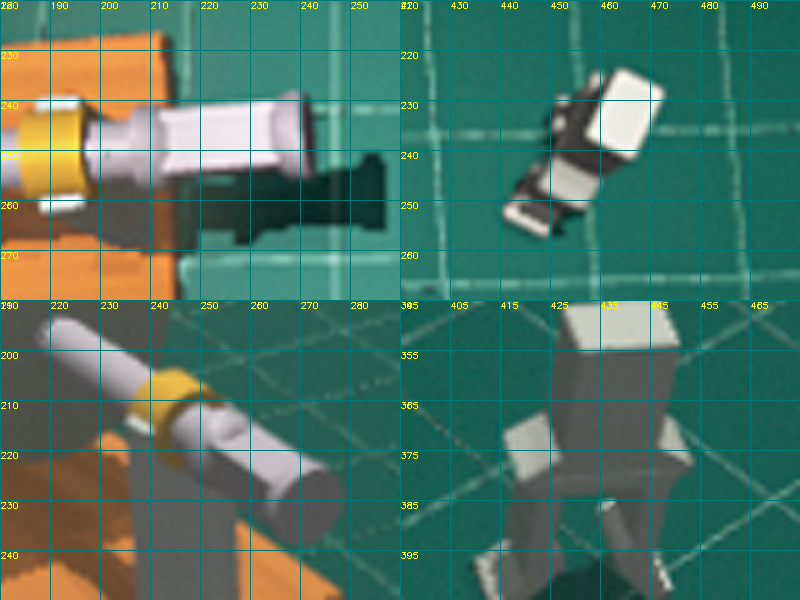

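The mosaic shows the neck's top face in the top view at about (212–234, 240–255), and the clip's tab top with corners near (464,224), (473,229), (467,242) and (457,236). Now I'll turn these into poses.

Run:
```python
from h import *
from scipy.optimize import least_squares
np.set_printoptions(precision=4,suppress=True)
N=np.array([onz("top",p,.098) for p in[(212.5,242),(233.5,240.4),(234.4,253.2),(212.2,254.8)]])
print(N, N.mean(0)); 
d=(N[0]+N[3]-N[1]-N[2])/2; w=(N[1]+N[2]-N[0]-N[3])/2
print("len",np.linalg.norm(d),"yaw of y axis",np.degrees(np.arctan2(d[1],d[0])),"w",np.linalg.norm(N[0]-N[3]),np.linalg.norm(N[1]-N[2]))
C=np.array([onz("top",p,.0835) for p in[(464.4,223.6),(473,228.6),(466.8,242),(457.2,236)]])
print(C,C.mean(0)); print([np.linalg.norm(C[i]-C[(i+1)%4]) for i in range(4)])
e=(C[0]+C[1]-C[2]-C[3])/2;print("long axis yaw",np.degrees(np.arctan2(e[1],e[0])))
S=np.array([onz("side",p,.0835) for p in[(431,355.4),(451,354)]]);print("side",S,np.linalg.norm(S[0]-S[1]))
# spindle end cap in side: disc centre (display 308,505)
print("endcap tri",tri((271.6,231),(241.5,246.5)))
for P in ([*N.mean(0)[:2],.098],[*C.mean(0)[:2],.0835]): print(proj("side",P))
W=np.array(boxes_of("top","wide_tab")[0]["rect"])*[640,480,640,480];print(onz("top",(346,283),.1035))
# candidate IKs
```

```text
[[0.5399 0.0331 0.098 ]
 [0.5414 0.0024 0.098 ]
 [0.5225 0.0009 0.098 ]
 [0.521  0.0332 0.098 ]] [0.5312 0.0174 0.098 ]
len 0.03157042093037983 yaw of y axis 92.79376585387651 w 0.01887149946199636 0.018960154347376607
[[ 0.5611 -0.339   0.0835]
 [ 0.5531 -0.3513  0.0835]
 [ 0.533  -0.3403  0.0835]
 [ 0.5425 -0.3267  0.0835]] [ 0.5474 -0.3393  0.0835]
[np.float64(0.01464951873495165), np.float64(0.022907150755452188), np.float64(0.01656386626665398), np.float64(0.022330513073038245)]
long axis yaw -31.17360638743296
side [[ 0.5361 -0.3385  0.0835]
 [ 0.5562 -0.3504  0.0835]] 0.023339656076287633
endcap tri (array([ 0.5339, -0.0084,  0.0912]), np.float64(0.0011459796599540338))
[[260.7484 220.9739]]
[[438.4882 351.7665]]
[ 0.4749 -0.1583  0.1035]
```

```bash
cat >> h.py <<'E'
def ori(yaw):
    a=np.radians(yaw); x=np.array([np.cos(a),np.sin(a),0]); z=np.array([0,0,-1.]); return np.c_[x,np.cross(z,x),z]
E
python3 - <<'E'
from h import *
np.set_printoptions(precision=3,suppress=True)
A=onz("top",(12,265),.09);B=onz("top",(241.5,246.5),.09);print("spindle yaw",np.degrees(np.arctan2(*(A-B)[[1,0]])))
P=np.array([.5485,-.339,0])
opts=[]
for y,n in((-31,2),(149,182)):
    for q in (kin.solve_ik(P+[0,0,.13],ori(y)),kin.solve_ik([.531,.0174,.2],ori(n))): print(y,q)
q=kin.solve_ik(P+[0,0,.13],ori(149)); q2=kin.solve_ik(P+[0,0,.13],ori(-31)); c=np.array(status.get_state()["qpos"])
y=min((149,-31),key=lambda t:(lambda s: 1e9 if s is None else np.abs(np.array(s)-c).max())(kin.solve_ik(P+[0,0,.13],ori(t))))
print("use",y)
ctrl.move_to(P+[0,0,.13],ori(y)); s=status.get_state();print(s["time"],s["position"],s["qpos"])
snap("top","top1.png");snap("side","side1.png")
a=cv2.imread("pics/side1.png")[290:440,340:540];b=cv2.imread("pics/top1.png")[165:315,360:560]
cv2.imwrite("pics/m1.png",cv2.resize(np.hstack([a,b]),None,fx=2,fy=2,interpolation=cv2.INTER_CUBIC))
E
```

```text
spindle yaw 93.1389717460607
-31 [-31.718  27.928   5.928  68.      0.     89.282]
-31 [ 1.877 14.96  -3.614 71.426  0.    89.877]
149 [-31.718  27.928   5.928  68.      0.    -90.718]
149 [  1.877  14.96   -3.614  71.426   0.    -90.123]
use -31
3.5667 [ 0.549 -0.338  0.13 ] [-31.641  27.911   5.928  68.002   0.01   89.282]
```

View pics/m1.png

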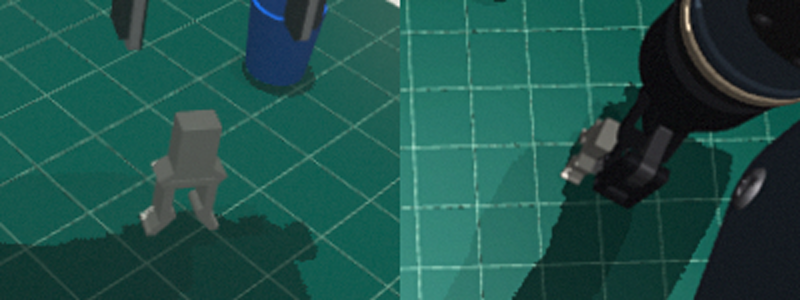

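The fingers straddle the tab in the side view: tips at display (130,45) and (305,40), tab top at (197,119). The side estimate agrees with the top one to about 1 px. I'll grasp and lift.

Run:
```python
from h import *
np.set_printoptions(precision=4,suppress=True)
print(proj("side",[[.5485,-.339,.143],[.5485,-.339,.0835]]))
P=np.array([.5485,-.339,0])
print(ctrl.move_l(P+[0,0,.048],max_speed=.1,threshold=8))
jaws.command_gripper(0.0)
s=status.get_state();print(s["time"],s["opening"],s["position"],s["force"])
ctrl.move_l(P+[0,0,.16],max_speed=.12)
s=status.get_state();print(s["time"],s["opening"],s["position"],s["force"])
snap("top","top2.png");snap("side","side2.png")
a=cv2.imread("pics/side2.png")[240:390,340:540];b=cv2.imread("pics/top2.png")[165:315,360:560]
cv2.imwrite("pics/m2.png",cv2.resize(np.hstack([a,b]),None,fx=2,fy=2,interpolation=cv2.INTER_CUBIC))
```

```text
[[446.7421 309.1507]
 [438.9397 351.2296]]
False
5.2167 0.2727541829822152 [ 0.5487 -0.3391  0.0483] [-0.5952  0.1258  3.1242]
6.3 0.26976076249907155 [ 0.5481 -0.3388  0.1591] [-0.1952  0.3497 -0.692 ]
```

View pics/m2.png

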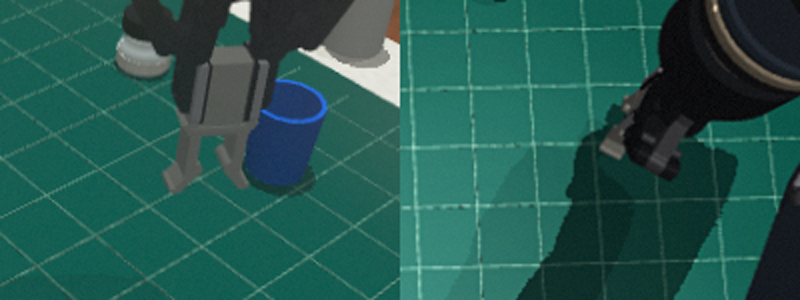

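The clip is held upright and centred (opening 0.27, about 23 mm). Next I'll go above the neck and look.

Run:
```python
from h import *
np.set_printoptions(precision=4,suppress=True)
ctrl.move_l([.5485,-.339,.2],max_speed=.12)
ctrl.move_to([.5315,.0174,.175],ori(3))
s=status.get_state();print(s["time"],s["opening"],s["position"],s["force"],s["qpos"])
snap("top","top3.png");snap("side","side3.png")
N=np.array([.5315,.0174,0]);u=np.array([np.cos(.052),np.sin(.052),0]);v=np.array([-u[1],u[0],0])
print("feet pred",proj("side",[N-.0*v+[0,0,.127-.0]+sx*.02*u-.008*v for sx in(-1,1)]))
a=cv2.imread("pics/side3.png")[135:255,200:320];b=cv2.imread("pics/top3.png")[190:310,170:290]
cv2.imwrite("pics/m3.png",cv2.resize(np.hstack([a,b]),None,fx=3.3,fy=3.3,interpolation=cv2.INTER_CUBIC))
```

```text
8.225 0.27295597164893615 [0.5319 0.0166 0.175 ] [-0.1983  0.2697 -0.8955] [ 1.8014 15.753  -6.2721 67.958  -0.0169 88.8766]
feet pred [[252.0692 209.5299]
 [274.0912 202.3229]]
```

View pics/m3.png

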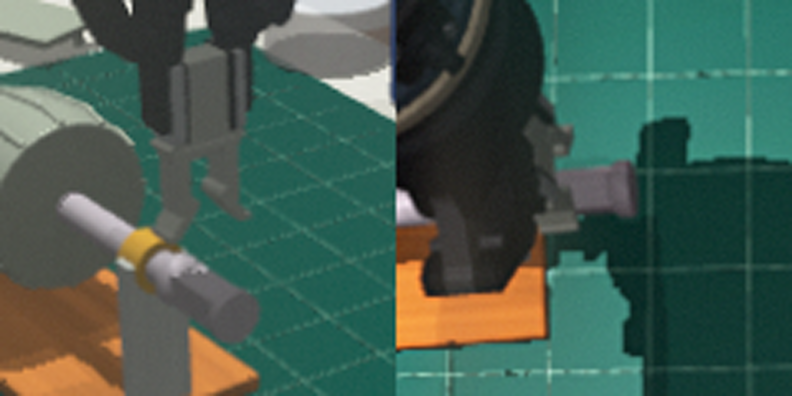

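The clip hangs above the neck. In the top view its feet ends are at about (224.8,257) and (223.6,232.5), with a left edge near (213.6,259). I'll check y and yaw by the numbers, then descend with a threshold.

Run:
```python
from h import *
np.set_printoptions(precision=4,suppress=True)
for p in((224.8,257),(223.6,232.5),(213.6,259)): print(onz("top",p,.129))
for p in((210+0,0),): pass
# side: foot near tips display (190,225)->  and (250,215)
for p in((200+185/3.3,135+235/3.3),(200+248/3.3,135+217/3.3)): print("side",onz("side",p,.127))
```

```text
[0.5121 0.0079 0.129 ]
[0.5466 0.01   0.129 ]
[0.5097 0.0233 0.129 ]
side [0.5225 0.0145 0.127 ]
side [0.5561 0.0142 0.127 ]
```

Seen by the same camera, the clip is centred on the neck to about 2 mm, well inside the 7 mm of play. Pushing on.

Run:
```python
from h import *
np.set_printoptions(precision=4,suppress=True)
def st(): s=status.get_state();print(s["time"],s["opening"],s["position"],s["force"])
print(ctrl.move_l([.5315,.0174,.142],ori(3),max_speed=.1,threshold=6)); st()
print(ctrl.move_l([.5315,.0174,.106],max_speed=.03,threshold=28)); st()
snap("top","top4.png");snap("side","side4.png")
a=cv2.imread("pics/side4.png")[135:255,200:320];b=cv2.imread("pics/top4.png")[190:310,170:290]
cv2.imwrite("pics/m4.png",cv2.resize(np.hstack([a,b]),None,fx=3.3,fy=3.3,interpolation=cv2.INTER_CUBIC))
```

```text
False
8.8083 0.2747374740728357 [0.5315 0.017  0.142 ] [ 0.6415  0.4699 -0.2821]
False
10.1583 0.27340995520951245 [0.5324 0.0175 0.1077] [-1.3283  0.7667 18.0414]
```

View pics/m4.png

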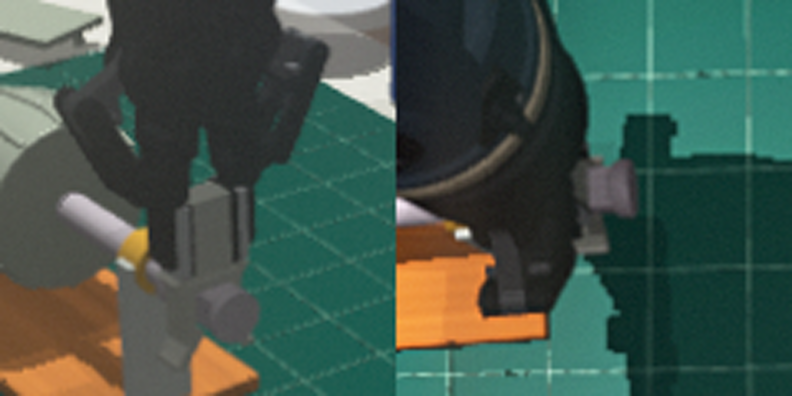

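The clip straddles the neck and TCP z is 2 mm past the computed home height, with 18 N. I'll press a little harder to tell home from still resisting.

Run:
```python
from h import *
np.set_printoptions(precision=4,suppress=True)
def st(): s=status.get_state();print(s["time"],s["opening"],s["position"],s["force"])
print(ctrl.move_l([.5315,.0174,.1045],max_speed=.02,threshold=15)); st()
s=status.get_state()["position"]
ctrl.move_l([.5315,.0174,.1085],max_speed=.05); st()
jaws.command_gripper(.6); st()
ctrl.move_l([.5315,.0174,.22],max_speed=.12); st()
ctrl.move_to([.35,.25,.3],ori(3)); st()
snap("top","top5.png");snap("side","side5.png")
a=cv2.imread("pics/side5.png")[155:255,210:310];b=cv2.imread("pics/top5.png")[200:300,170:270]
cv2.imwrite("pics/m5.png",cv2.resize(np.hstack([a,b]),None,fx=4,fy=4,interpolation=cv2.INTER_CUBIC))
```

```text
False
10.5083 0.2737790320069665 [0.5325 0.0175 0.1077] [-5.4947  0.2179 33.511 ]
10.7583 0.27754047822910777 [0.5323 0.0175 0.1086] [5.8728 1.2984 1.1836]
11.1417 0.5985226477143862 [0.5309 0.0174 0.108 ] [-0.5087 -0.3471 -0.0923]
12.225 0.6003106611032595 [0.5311 0.0174 0.2193] [-0.3804 -0.0808 -0.3601]
13.3917 0.6004021804163222 [0.3505 0.2497 0.2996] [ 0.6111 -0.4839  0.1583]
```

View pics/m5.png

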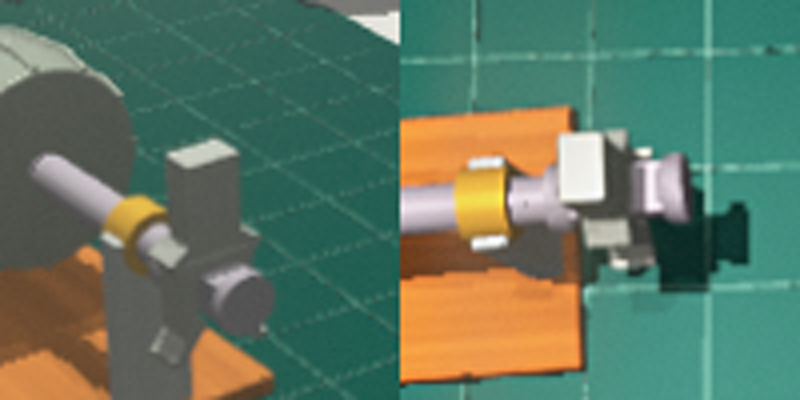

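The clip stands upright between the collars. At 33 N the tool did not advance, so it had met a hard stop. I'll check the tab height, then hand in.

Run:
```python
from h import *
print(tri((260.8,193.3),(215.75,241.75)))
print(proj("side",[.531,.0174,.145]),proj("top",[.531,.0174,.145]))
vision.camera("top")
for t in("wide_tab","clip_tab"): print(t,[(round(r["score"],2),np.round(np.array(r["rect"])*[640,480,640,480])) for r in boxes_of("top",t)[:2]])
```

```text
(array([0.53138051, 0.01638083, 0.14518262]), np.float64(0.002044196736789905))
[[259.5556887  193.30488929]] [[215.38483366 241.40095462]]
wide_tab [(0.66, array([338., 262., 353., 308.]))]
clip_tab [(0.81, array([209., 230., 235., 270.]))]
```

The tab top measures z = 0.1452 against the expected 0.145, so the clip is home. The wide clip hasn't moved.

```bash
python3 -c "
from plant import ctrl,status
ctrl.close_job();print(status.get_state()['time'])"
```

```text
the job is handed in; nothing more can be done
the job is handed in; nothing more can be done
```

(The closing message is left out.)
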